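Find the rattling case and show it to the inspection camera

ROBOT

A 7-joint arm with a two-finger parallel gripper is mounted at the origin on a cart in front of the work surface, level with it; the furniture and walls round the work are solid. World frame = base frame: x ahead of the robot, y to its left, z up, the work surface at z = 0. Lengths are in mm, angles in rad, forces in N, time in s.
With the tool pointing down it reaches from about 350 to 900 mm from the base axis. Payload 19.9 kg.
Tool frame: the origin (TCP) lies at the very end of the fingers, on their centre line; the grasp point (between the pads) lies 19 mm behind it; x points along the fingers, z is the direction in which the jaws open and shut, and the axes are right-handed (so a half turn about x gives the same grasp; the last joint's range is limited). The gripper opens to 85 mm and grips with 20 to 120 N. Pads are 22 mm wide; open, the fingers measure 114 mm over their backs; the gripper's body (76 mm by 85 mm) begins 54 mm behind the grasp point. The pads swing forward as they close: fully open they stand 13 mm farther back than shut.
Start: joints at [-1.149, 0.417, -0.01, 1.614, 0.005, 1.111, -0.053], TCP at [279.581, 558.96, 231.26] pointing down, gripper open.
Joint ranges: [-2.81, 2.81], [-0.39, 2.02], [-1.27, 1.25], [0.06, 2.57], [-1.19, 4.33], [0.19, 2], [-2.82, 2.82]. Speed limits (rad/s): [1.89, 1.89, 2.39, 2.39, 3.01, 3.01, 3.01].

INTERFACE

Orientations are given as a rotation vector (axis times angle).
In Python, from station import ctrl gives the robot as it stands.
- The arm moves only by the tool send_rows, never from a script. Its argument "moves" is text: rows parted by semicolons, each of 7 numbers parted by spaces: the shift along the world's x, y, z in m, then the turn, a rotation vector about the world's x, y, z in degrees, then the finger opening in m, from 0 to 0.0854. In form: dx dy dz rx ry rz claw; .... A call has 1 to 8 rows; each row is the pose to reach, as a shift and turn from the pose measured when the call began; what a row does not reach only later rows make up. A row lasts 1/8 s, in which the tool goes at most 62.5 mm and 10.7 degrees, less where a joint would pass 70% of its speed; a pose out of reach is approached as far as the arm can. A call with a gripper value outside its range is refused whole. The fingers move at their own pace and stop on an object; the grip force is fixed at half the most. Time passes only in rows, so rows that repeat a pose let the fingers close. It gives the time, the measured TCP pose, the force and the opening at its end, in the units of the state.
- ctrl.sense(): the state, without advancing time (a new reading comes with each control period).
- ctrl.capture(name): name is "scene" or "top" or "wrist"; returns the picture (420x560x3 uint8, blue, green, red); there is no depth.
- ctrl.calibration(name): a dict with "fx", "fy", "cx", "cy" (pixels), "rvec" (rotation vector, rad) and "tvec" (3), from world to camera coordinates, as OpenCV has them. Camera axes: x right, y down, z forward; pixel columns grow to the right and rows downward; lengths in mm; the calibration is good to about 2 mm. A picture is of the moment at which its call begins: read the wrist's pose just before it. calibration takes no time and is no camera call; for the wrist camera it gives the pose at the moment of the call.
- ctrl.job_done(): hands the job in, once; it reports no verdict.
The state is a dict: "t": time; "q": joint angles; "dq": joint speeds; "joint_efforts": joint torques, N m; "eef_pos": TCP position; "orientation": TCP orientation; "contact_force": force on the tool from outside, world axes, zero at the start; "wrist_torque": the same for the moment, N m; "finger_gap": finger opening in mm.
Only numpy, scipy, OpenCV 4.12 (cv2) and the standard library are available. Lean on these libraries where they do the work, as an engineer would, in place of code of your own. Each camera call takes 0.05 s, during which the arm holds its last target.

TASK

One of the three sealed grey cases on the black mat has a loose weight inside. Pick the cases up one at a time and rock or shake each end to end: a packed one stays quiet, so set it back upright on the bench; in the loose one the weight knocks to the window end and its orange flag shows in the window. Then present the rattling case to the inspection camera, without turning any case over: level, its window end close in front of the lens and pointing straight at it, the orange flag showing, clear of the stand - and finish still holding it there.

Things in the scene. Friction and masses are not known exactly. Their poses are not given: they have to be found in the camera images.
- case_a_center (a point): Centre (22 mm above its underside) of a sealed grey case with three black ribs on the lid and a black-framed window at the other end of it, 120 x 56 x 44 mm, about 220 g, one of three that look alike. x runs along its length towards the end with the clear window (lid top and end face), y across the 56 mm width (grasp here), z up. It starts upright on a black rubber mat 2 mm thick, so that its centre is 24 mm above the worktop.
- case_b_center (a point): The same for the second case.
- case_c_center (a point): The same for the third case.
- case_a_window (a point): Middle of the clear window in the end face of the first case: 60 mm from its centre along x and 15 mm above the centre; axes as the case's.
- case_b_window (a point): The same for the second case.
- case_c_window (a point): The same for the third case.
- case_a_weight (a joint): Travel of the 80 g weight inside the first case towards its window end, in m: 0 at the start in all three (flag hidden, window dark). In the packed cases it never goes beyond 0.005. In the loose case it slides up to 0.034, at the stop, where the orange flag on it fills the window; it starts to slide when the case is tilted end to end by about 13 degrees or pushed along its length at over 2.3 m/s2 and stays where it is when the case is held level.
- case_b_weight (a joint): The same for the second case.
- case_c_weight (a joint): The same for the third case.
- lens (a point): Front of the lens of the inspection camera, 150 mm above the worktop, on a fixed stand. Its x axis is level and points away from whatever is shown to it, into the camera (the lens looks along -x), y to the left seen along x, z up. The stand's base plate, 4 mm thick and 140 mm wide, lies in front of and below the lens (to 165 mm before it); the space over it is free. The camera head is 44 mm wide and its top is 172 mm above the worktop.
- camera_stand: The inspection camera with its stand (fixed, aluminium, dark camera head): origin on the worktop, 105 mm before the lens and 150 mm below it; axes as the lens.
- case_a: The first case itself, its origin at the centre of its underside, 22 mm below its centre; same axes.
- case_b: The second case itself, its origin at the centre of its underside, 22 mm below its centre; same axes.
- case_c: The third case itself, its origin at the centre of its underside, 22 mm below its centre; same axes.

How it is judged (in metres and radians):
On the way:
1. A case was lifted off the bench and rocked or shaken so that its loose weight knocked over to the window end (((height (world z) of case_a_center above 0.07 m and value of joint case_a_weight above 0.022 m and contact force between the fingers and case_a above 0.5 N) or (height (world z) of case_b_center above 0.07 m and value of joint case_b_weight above 0.022 m and contact force between the fingers and case_b above 0.5 N) or (height (world z) of case_c_center above 0.07 m and value of joint case_c_weight above 0.022 m and contact force between the fingers and case_c above 0.5 N))), for 0.1 s.
At the end, for the whole second after the job is handed in: Rattling case held in the fingers, window within 80 mm of the lens, in line with its axis within 20 degrees, level within 11, centre over 100 mm up, weight over 22 mm towards the window, touching no stand or case; the other two upright on mat or bench (((distance between case_a_window and lens below 0.08 m and angle between the x axis of case_a_center and the x axis of lens, either way round below 0.35 rad and distance between case_a_center and lens above 0.09 m and angle between case_a_center's own z axis and vertical below 0.2 rad and height (world z) of case_a_center above 0.1 m and value of joint case_a_weight above 0.022 m and contact force between the fingers and case_a above 1 N and height (world z) of each of case_b_center, case_c_center below 0.035 m and angle between each of case_b_center, case_c_center's own z axis and vertical below 0.15 rad and contact force between case_a and case_b below 0.3 N and contact force between case_a and case_c below 0.3 N and contact force between case_a and camera_stand below 0.3 N) or (distance between case_b_window and lens below 0.08 m and angle between the x axis of case_b_center and the x axis of lens, either way round below 0.35 rad and distance between case_b_center and lens above 0.09 m and angle between case_b_center's own z axis and vertical below 0.2 rad and height (world z) of case_b_center above 0.1 m and value of joint case_b_weight above 0.022 m and contact force between the fingers and case_b above 1 N and height (world z) of each of case_a_center, case_c_center below 0.035 m and angle between each of case_a_center, case_c_center's own z axis and vertical below 0.15 rad and contact force between case_b and case_a below 0.3 N and contact force between case_b and case_c below 0.3 N and contact force between case_b and camera_stand below 0.3 N) or (distance between case_c_window and lens below 0.08 m and angle between the x axis of case_c_center and the x axis of lens, either way round below 0.35 rad and distance between case_c_center and lens above 0.09 m and angle between case_c_center's own z axis and vertical below 0.2 rad and height (world z) of case_c_center above 0.1 m and value of joint case_c_weight above 0.022 m and contact force between the fingers and case_c above 1 N and height (world z) of each of case_a_center, case_b_center below 0.035 m and angle between each of case_a_center, case_b_center's own z axis and vertical below 0.15 rad and contact force between case_c and case_a below 0.3 N and contact force between case_c and case_b below 0.3 N and contact force between case_c and camera_stand below 0.3 N))); the arm keeps its last pose, push and grip.
It fails at once if A case is turned over (tipped more than 75 degrees) (angle between any of case_a_center, case_b_center, case_c_center's own z axis and vertical above 1.3 rad).
It also fails if it takes over 72 s, if anything falls off the work surface, if the arm or the gripper's body presses on something with over 40 N, if the wrist force passes 120 N, or if a joint passes its speed limit or range.

## Working session

There is one attempt and no reset: what is moved stays moved. The work goes in short steps, Python scripts to look and compute and a tool call to move; the robot and the scene stay as the last step left them, time stands still between calls to the robot, and variables do not carry over. Pictures are saved under pics/ and viewed, and the job is handed in when it is done.

Besides the shell and the picture viewer there is one more tool, called after "Emit:" by a JSON object that holds its "fn" and its "kwargs", one argument or row to a line. send_rows: Moves the arm, as the interface text tells. Its arguments: {"type":"object","properties":{"moves":{"type":"string"}},"required":["moves"]}

```bash
mkdir -p pics; ls
python3 - <<'E'
from station import ctrl
import cv2
print(ctrl.sense())
for n in("scene","top","wrist"):
    print(n,ctrl.calibration(n)); cv2.imwrite(f"pics/{n}0.png",ctrl.capture(n))
E
```

```text
pics
{'t': 0.0, 'q': array([-1.1484982 ,  0.41798462, -0.01032657,  1.61417713,  0.00469314,
        1.11068391, -0.05301693]), 'dq': array([-0.00145375, -0.00076126,  0.00042038, -0.00020832, -0.00030434,
       -0.00086985, -0.00030077]), 'joint_efforts': array([ 1.47512721e-03, -8.64432621e+01,  6.79926630e-01, -4.34894693e+01,
        1.93496863e-02,  7.40425108e-03, -2.46143287e-05]), 'eef_pos': array([279.4329542 , 558.66753801, 230.65226847]), 'orientation': array([-0.86186889,  1.39463424,  0.86070667]), 'contact_force': array([-0.03007447,  0.31808342,  0.55695799]), 'wrist_torque': array([-0.00338642,  0.00225392, -0.03942153]), 'finger_gap': 85.37507798036324}
scene {'fx': 479.7243104294139, 'fy': 479.7243104294139, 'cx': 280.93330568754186, 'cy': 210.22385798148392, 'rvec': array([ 2.16667361, -0.58398957,  0.29551303]), 'tvec': array([-452.01255907,  250.4078142 , 1029.26459309])}
top {'fx': 444.2567517716345, 'fy': 444.2567517716345, 'cx': 283.90755997430324, 'cy': 216.3369586460956, 'rvec': array([ 2.13365026, -2.17146235,  0.13063155]), 'tvec': array([  39.7522662 ,  549.48709824, 1347.44565898])}
wrist {'fx': 355.60918149830263, 'fy': 355.60918149830263, 'cx': 275.79096399300454, 'cy': 204.28304779392636, 'rvec': array([-2.43242005, -1.50270913, -0.24232102]), 'tvec': array([-624.90060466,  -40.65958499,  379.6444933 ])}
```

View pics/scene0.png

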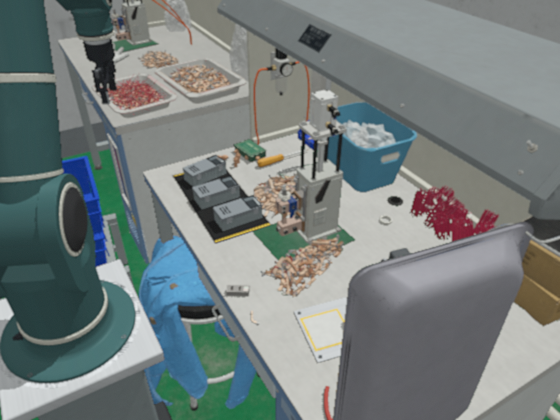

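View pics/top0.png

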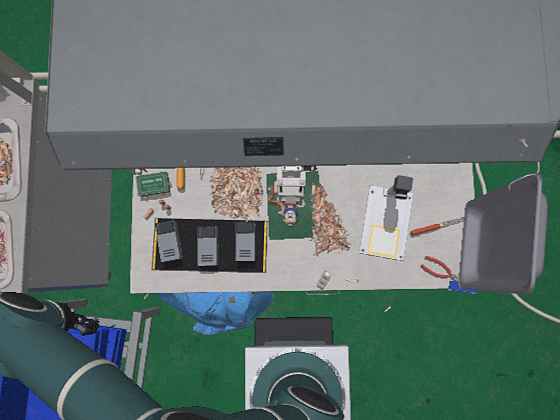

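View pics/wrist0.png

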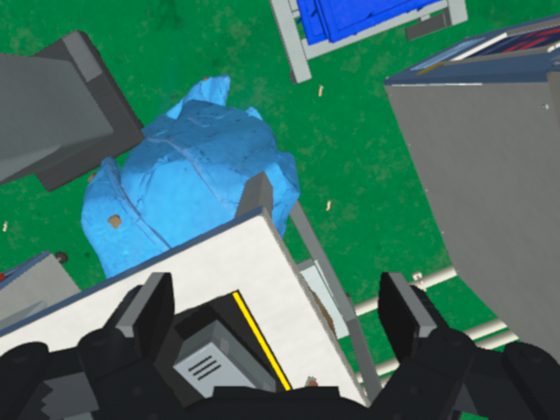

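```bash
cat > h.py <<'E'
import numpy as np, cv2
from station import ctrl
from scipy.spatial.transform import Rotation as R
def cam(n):
    c=ctrl.calibration(n); K=np.array([[c['fx'],0,c['cx']],[0,c['fy'],c['cy']],[0,0,1]]); return K,np.array(c['rvec'],float),np.array(c['tvec'],float)
def ray(c,uv):
    K,r,t=c; Rm=R.from_rotvec(r).as_matrix(); d=np.linalg.inv(K)@np.array([uv[0],uv[1],1.]); return -Rm.T@t, Rm.T@d
def onz(c,uv,z):
    o,d=ray(c,uv); return o+d*(z-o[2])/d[2]
def proj(c,P):
    K,r,t=c; return cv2.projectPoints(np.atleast_2d(np.array(P,float)),r,t,K,None)[0][:,0]
E
python3 - <<'E'
from h import *
t=cv2.imread('pics/top0.png');s=cv2.imread('pics/scene0.png')
a=cv2.resize(t[210:280,140:280],None,fx=5.7,fy=5.7,interpolation=cv2.INTER_CUBIC)
b=cv2.resize(t[165:270,345:430],None,fx=5.5,fy=5.5,interpolation=cv2.INTER_CUBIC)
c=cv2.resize(s[145:245,165:285],None,fx=6,fy=6,interpolation=cv2.INTER_CUBIC)
cv2.imwrite('pics/a.png',a);cv2.imwrite('pics/b.png',b);cv2.imwrite('pics/c.png',c)
T=cam('top'); print(proj(T,[[0,0,0],[500,0,0],[500,300,0]]))
for uv in [(168,242),(207,245),(245,243)]: print(onz(T,uv,46))
print([onz(T,uv,z)for uv,z in [((402,187),170),((385,235),4),((402,187),150)]])
E
```

```text
[[297.01399773 397.5044527 ]
 [293.73211239 233.21876056]
 [199.38581279 234.88845149]]
[475.6937352  387.29293159  46.        ]
[464.37385207 267.34429267  46.        ]
[468.45847393 150.72782977  46.        ]
[array([ 610.33427058, -305.55258006,  170.        ]), array([ 488.87419289, -288.20859905,    4.        ]), array([ 614.15175717, -310.86698646,  150.        ])]
```

View pics/a.png

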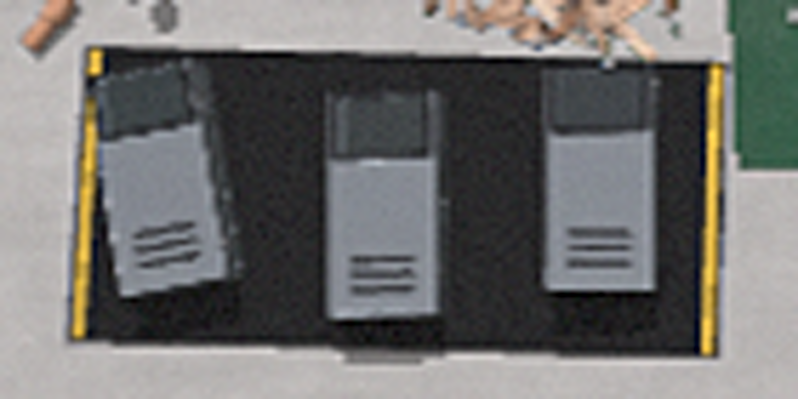

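View pics/b.png

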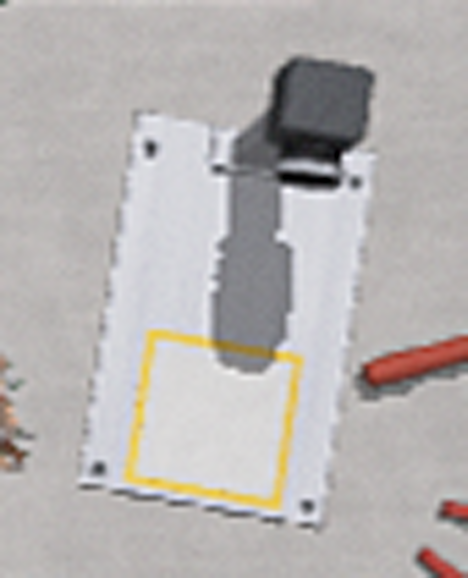

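View pics/c.png

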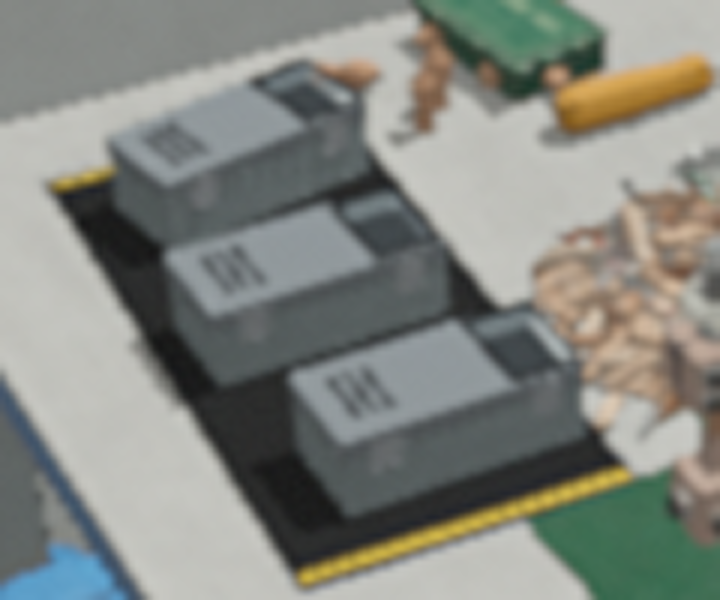

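Run:
```python
from h import *
np.set_printoptions(precision=1,suppress=True)
T=cam('top');S=cam('scene')
oa=lambda p:(140+(p[0]+.5)/5.7-.5,210+(p[1]+.5)/5.7-.5)
ob=lambda p:(345+(p[0]+.5)/5.5-.5,165+(p[1]+.5)/5.5-.5)
for nm,ps in dict(A=[(120,297),(228,277),(195,60),(98,82)],B=[(328,318),(438,318),(440,92),(328,92)],C=[(545,290),(655,290),(655,70),(545,70)]).items():
    q=np.array([onz(T,oa(p),46) for p in ps]); d=(q[2]+q[3]-q[0]-q[1])/2
    print(nm,q[:,:2].tolist(),'c',q.mean(0),'len',np.linalg.norm(d),'yaw',np.degrees(np.arctan2(d[1],d[0])))
q=np.array([onz(T,ob(p),4) for p in [(137,112),(375,155),(322,525),(82,487)]])
print(q[:,:2]); 
for a in range(4): print(np.linalg.norm(q[a]-q[a-1]), np.degrees(np.arctan2(*(q[a]-q[a-1])[[1,0]])))
u=(q[0]+q[1]-q[2]-q[3]);u/=np.linalg.norm(u); f=(q[2]+q[3])/2
print('u',u,'front',f,'lens est',f+u*165)
for p in [(322,95),(310,180)]: print([onz(T,ob(p),z) for z in (172,150)])
def tri(a,b):
    o1,d1=ray(T,a);o2,d2=ray(S,b)
    x=np.linalg.lstsq(np.c_[d1,-d2],o2-o1,rcond=None)[0]; return (o1+d1*x[0]+o2+d2*x[1])/2
print('shelf',tri((264,146),(315,38)),tri((60,168),(221,5)))
print('stand in scene',proj(S,[f+u*165+[0,0,150]]))
s=ctrl.sense();print(R.from_rotvec(s['orientation']).as_matrix())
```

```text
A [[415.874452450015, 408.8404392134058], [425.5478639335012, 351.01821894975444], [543.0871494028356, 370.43431640119184], [532.0273995886241, 422.8913275173457]] c [479.1 388.3  46. ] len 118.03823397191668 yaw 8.149895305240525
B [[402.7633174431261, 297.16200990384584], [401.74864664229125, 238.26315756641202], [523.2643294150595, 237.44998100895958], [524.348959222416, 298.1040994920634]] c [463.  267.7  46. ] len 121.55067936619547 yaw 0.030383100167622048
C [[415.6646523686844, 180.95941156827035], [414.64510105496345, 122.05194387988317], [533.1534690031976, 121.02279352503336], [534.2224158988325, 180.58490569572194]] c [474.4 151.2  46. ] len 118.53514346485002 yaw -0.3392413644899156
[[ 650.6 -246. ]
 [ 622.6 -383.1]
 [ 409.1 -341.4]
 [ 433.1 -205.5]]
221.22504036176892 -10.54091536321982
139.9337829520281 -101.53695226882138
217.53423646184368 168.94790182221914
137.97767964087672 79.98520135218457
u [ 1.  -0.2  0. ] front [ 421.1 -273.4    4. ] lens est [ 583.2 -304.3    4. ]
[array([ 624.6, -309. ,  172. ]), array([ 629.1, -314.9,  150. ])]
[array([ 580.5, -300.6,  172. ]), array([ 584.2, -306.4,  150. ])]
shelf [643.3  66.9 492.6] [616.9 511.4 462.9]
stand in scene [[383.5 266.1]]
[[-0.  -0.9  0.4]
 [-0.   0.4  0.9]
 [-1.  -0.  -0. ]]
```

Run:
```python
from h import *
s=ctrl.sense();M=R.from_rotvec(s['orientation']).as_matrix();print(M.round(4),np.degrees(np.arctan2(M[1,2],M[0,2])),s['t'])
```

```text
[[-4.000e-04 -8.943e-01  4.474e-01]
 [-9.000e-04  4.474e-01  8.943e-01]
 [-1.000e+00 -1.000e-04 -1.000e-03]] 63.42359611316787 0.15
```

Emit:
{"fn": "send_rows", "kwargs": {
  "moves": "0.035 -0.03 0 0 0 6 0.085; 0.08 -0.07 -0.01 0 0 14 0.085; 0.12 -0.105 -0.02 0 0 22 0.085; 0.16 -0.14 -0.03 0 0 30 0.085; 0.19 -0.16 -0.04 0 0 34.7 0.085; 0.2 -0.17 -0.05 0 0 34.7 0.085; 0.2 -0.17 -0.05 0 0 34.7 0.085; 0.2 -0.17 -0.05 0 0 34.7 0.085"
}}

```text
t: 1.15
eef_pos: [478.3, 390.1, 181.1]
orientation: [-1.314, 1.138, 1.314]
contact_force: [-0.8, 0.8, 0.2]
finger_gap: 85.0
```

```bash
cat > w.py <<'E'
from h import *
import sys
np.set_printoptions(precision=1,suppress=True)
s=ctrl.sense();M=R.from_rotvec(s['orientation']).as_matrix();
print(s['t'],s['eef_pos'],'jaw',np.degrees(np.arctan2(M[1,2],M[0,2])),'tool x',M[:,0].round(3),s['finger_gap'],s['contact_force'],s['q'].round(2))
for n in sys.argv[2:]: cv2.imwrite(f'pics/{sys.argv[1]}_{n}.png',cv2.resize(ctrl.capture(n),(784,588)))
E
python3 w.py p1 wrist top
```

```text
1.15 [478.3 390.1 181.1] jaw 98.19285712134435 tool x [-0. -0. -1.] 85.03403872091764 [-0.8  0.8  0.2] [-0.7  0.5 -0.   1.7  0.   1.   1. ]
```

View pics/p1_wrist.png

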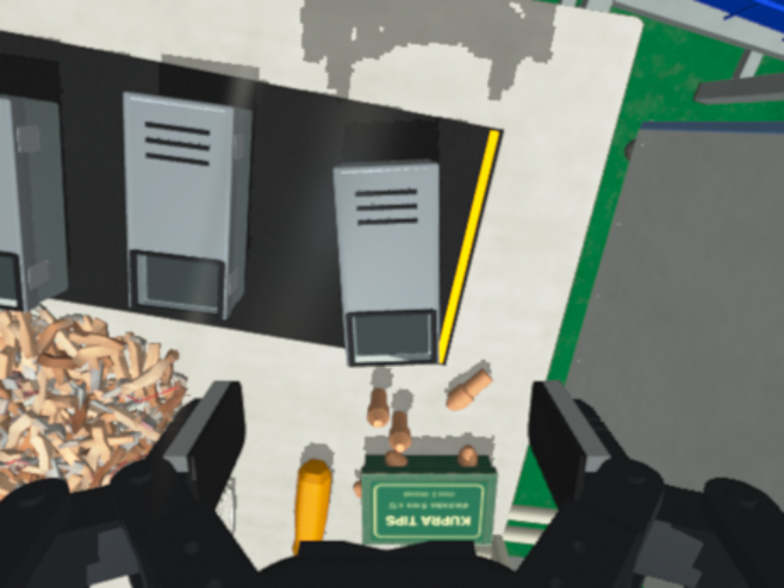

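View pics/p1_top.png

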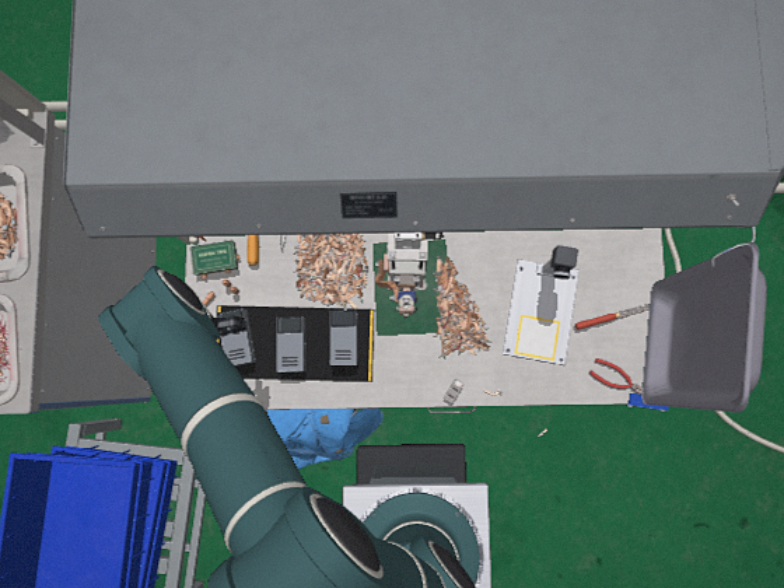

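Run:
```python
from h import *
np.set_printoptions(precision=1,suppress=True)
W=cam('wrist'); k=lambda p:((p[0]+.5)/1.4-.5,(p[1]+.5)/1.4-.5)
for nm,ps in dict(A=[(334,168),(438,162),(440,362),(348,366)],B=[(123,93),(238,104),(223,317),(129,308)]).items():
    q=np.array([onz(W,k(p),46) for p in ps]); d=(q[2]+q[3]-q[0]-q[1])/2
    print(nm,q[:,:2],'c',q.mean(0),'len',np.linalg.norm(d),'yaw',np.degrees(np.arctan2(d[1],d[0])))
T=cam('top')
```

```text
A [[426.8 354.1]
 [415.6 409.6]
 [534.1 431.9]
 [544.9 375.8]] c [480.4 392.8  46. ] len 120.31309708160666 yaw 10.559114060500054
B [[404.6 241.2]
 [401.4 300.7]
 [523.1 297.8]
 [525.3 242.1]] c [463.6 270.4  46. ] len 121.21565822403201 yaw -0.49051228578175227
```

Emit:
{"fn": "send_rows", "kwargs": {
  "moves": "0.002 0.0015 -0.04 0 0 2 0.085; 0.002 0.0015 -0.09 0 0 2 0.085; 0.002 0.0015 -0.13 0 0 2 0.085; 0.002 0.0015 -0.155 0 0 2 0.085; 0.002 0.0015 -0.169 0 0 2 0.085; 0.002 0.0015 -0.169 0 0 2 0.085; 0.002 0.0015 -0.169 0 0 2 0.03; 0.002 0.0015 -0.169 0 0 2 0.03"
}}

```text
t: 2.25
eef_pos: [481.0, 392.1, 13.8]
orientation: [-1.34, 1.117, 1.338]
contact_force: [-1.6, -0.5, 3.6]
finger_gap: 57.0
```

Emit:
{"fn": "send_rows", "kwargs": {
  "moves": "0 0 0 0 0 0 0.03; 0 0 0 0 0 0 0.03; 0 0 0 0 0 0 0.03; 0 0 0 0 0 0 0.03"
}}

```text
t: 2.75
eef_pos: [481.0, 392.2, 13.8]
orientation: [-1.34, 1.118, 1.338]
contact_force: [-0.2, 0.1, 0.1]
finger_gap: 57.3
```

Emit:
{"fn": "send_rows", "kwargs": {
  "moves": "0 0 0.03 0 0 0 0.03; 0 0 0.08 0 0 0 0.03; 0 0 0.12 0 0 0 0.03; 0 0 0.15 0 0 0 0.03; 0 0 0.15 0 0 0 0.03; 0 0 0.15 0 0 0 0.03"
}}

```text
t: 3.5
eef_pos: [480.6, 391.8, 162.8]
orientation: [-1.34, 1.119, 1.339]
contact_force: [0.3, 0.0, -2.8]
finger_gap: 57.2
```

Emit:
{"fn": "send_rows", "kwargs": {
  "moves": "0 0 0 -1.4 7.9 0 0.03; 0 0 0 -2.8 16 0 0.03; 0 0 0 -4.3 25 0 0.03; 0 0 0 -5 28 0 0.03; 0 0 0 -5 28 0 0.03; 0 0 0 -5 28 0 0.03; 0 0 0 -5 28 0 0.03"
}}

```text
t: 4.38
eef_pos: [480.2, 392.0, 163.2]
orientation: [-1.098, 1.513, 1.686]
contact_force: [-0.2, 0.9, -1.2]
finger_gap: 57.3
```

```bash
python3 w.py p2 wrist top scene
```

```text
4.375 [480.2 392.  163.2] jaw 100.23967317118002 tool x [-0.5 -0.1 -0.9] 57.3080445635 [-0.2  0.9 -1.2] [-0.6  0.7 -0.1  1.3 -0.2  1.5  1.1]
```

View pics/p2_wrist.png

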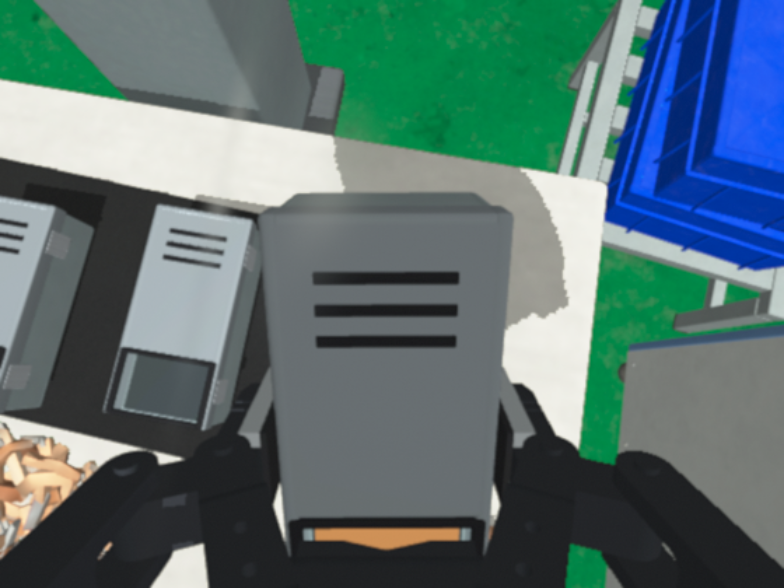

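View pics/p2_scene.png

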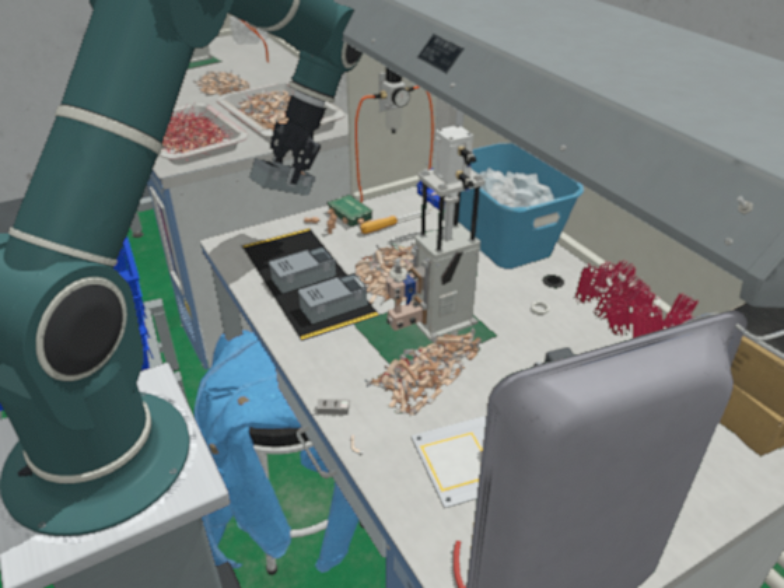

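Emit:
{"fn": "send_rows", "kwargs": {
  "moves": "0 0 0.01 1.2 -7 0 0.03; 0 0 0.02 2.6 -14 0 0.03; 0 0 0.03 3.8 -21 0 0.03; 0 0 0.04 4.6 -25.8 0 0.03; 0 0 0.04 5 -28 0 0.03; 0 0 0.04 5 -28 0 0.03"
}}

```text
t: 5.28
eef_pos: [479.8, 392.1, 203.9]
orientation: [-1.341, 1.117, 1.339]
contact_force: [0.7, 0.9, -3.0]
finger_gap: 56.9
```

```bash
python3 w.py p3 wrist
```

```text
5.275 [479.8 392.1 203.9] jaw 100.29209531804685 tool x [ 0.  0. -1.] 56.860758900469314 [ 0.7  0.9 -3. ] [-0.7  0.4 -0.1  1.7  0.   1.1  1. ]
```

View pics/p3_wrist.png

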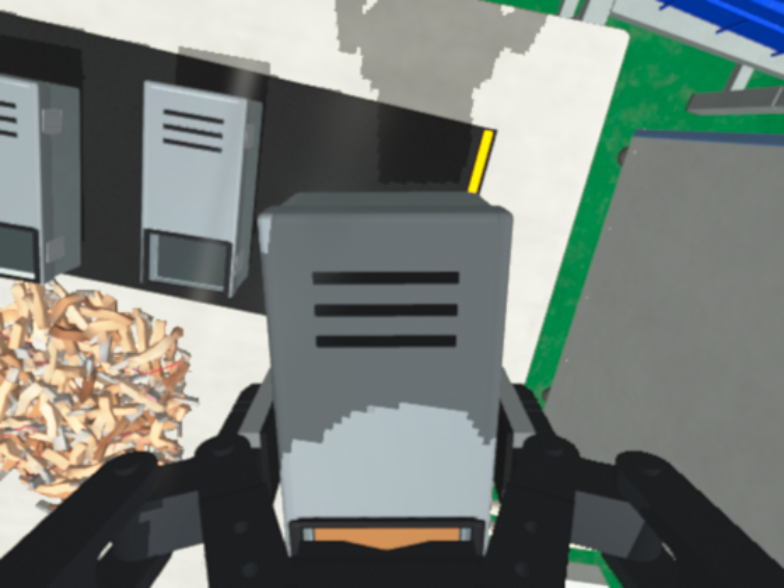

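Emit:
{"fn": "send_rows", "kwargs": {
  "moves": "-0.003 -0.012 0.005 0 0 0 0.03; -0.01 -0.035 0.01 0 0 0 0.03; -0.018 -0.07 0.015 0 0 -1 0.03; -0.026 -0.11 0.02 0 0 -3 0.03; -0.034 -0.15 0.02 0 0 -5 0.03; -0.042 -0.19 0.02 0 0 -7 0.03; -0.048 -0.225 0.02 0 0 -8 0.03; -0.05 -0.25 0.02 0 0 -9 0.03"
}}

```text
t: 6.32
eef_pos: [429.9, 139.9, 223.9]
orientation: [-1.224, 1.199, 1.223]
contact_force: [0.8, 0.1, -2.4]
finger_gap: 57.0
```

Emit:
{"fn": "send_rows", "kwargs": {
  "moves": "0 -0.025 0 0 0 0 0.03; 0 -0.06 0 0 0 -1 0.03; 0 -0.1 0 0 0 -2 0.03; 0 -0.145 0 0 0 -4 0.03; 0 -0.19 0 0 0 -6 0.03; 0 -0.235 0 0 0 -8 0.03; 0 -0.27 0 0 0 -9 0.03; 0 -0.3 0 0 0 -10 0.03"
}}

```text
t: 7.32
eef_pos: [429.7, -161.8, 224.0]
orientation: [-1.094, 1.278, 1.093]
contact_force: [0.8, 0.4, -1.4]
finger_gap: 57.2
```

```bash
python3 w.py p4 wrist top
```

```text
7.325 [ 429.7 -161.8  224. ] jaw 81.04488318787563 tool x [ 0.  0. -1.] 57.234927570024595 [ 0.8  0.4 -1.4] [-0.1  0.1  0.4  2.  -0.1  1.   1.8]
```

View pics/p4_wrist.png

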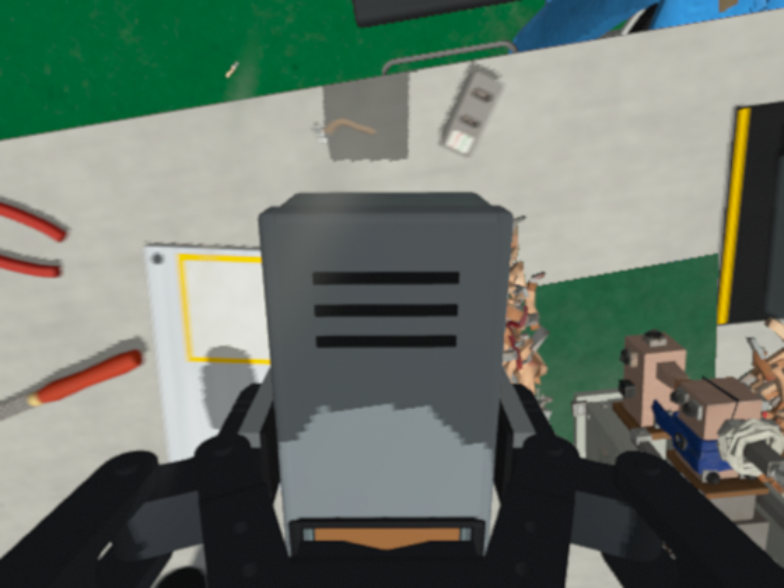

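View pics/p4_top.png

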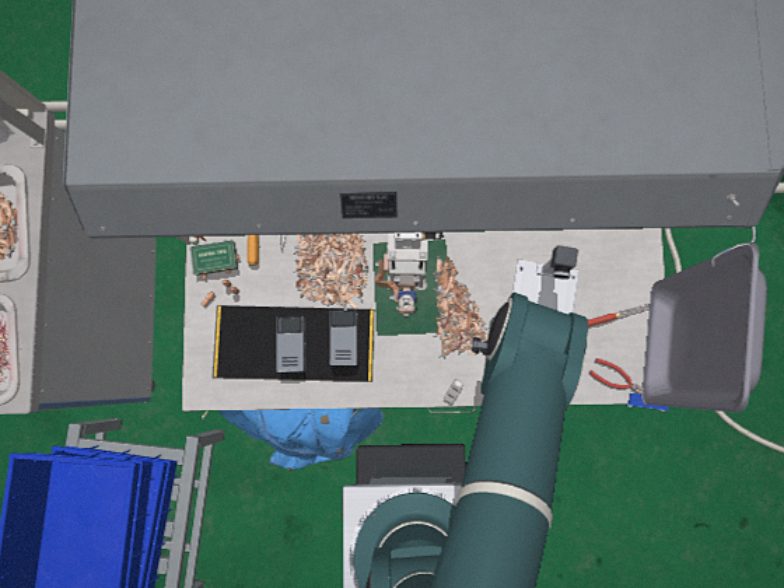

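Emit:
{"fn": "send_rows", "kwargs": {
  "moves": "0 -0.012 0 0 0 -0.5 0.03; 0 -0.035 -0.005 0 0 -1 0.03; 0 -0.065 -0.01 0 0 -2 0.03; 0 -0.095 -0.02 0 0 -2 0.03; 0.003 -0.115 -0.03 0 0 -2 0.03; 0.006 -0.121 -0.04 0 0 -2 0.03; 0.009 -0.121 -0.055 0 0 -2 0.03; 0.012 -0.121 -0.065 0 0 -2 0.03"
}}

```text
t: 8.43
eef_pos: [441.7, -283.1, 157.9]
orientation: [-1.066, 1.294, 1.066]
contact_force: [-0.0, -0.2, -2.3]
finger_gap: 56.9
```

```bash
python3 w.py p5 wrist scene
```

```text
8.425 [ 441.7 -283.1  157.9] jaw 78.93264788980602 tool x [ 0.  0. -1.] 56.91011704305567 [-0.  -0.2 -2.3] [ 0.1  0.3  0.4  1.9 -0.2  0.9  2.1]
```

View pics/p5_wrist.png

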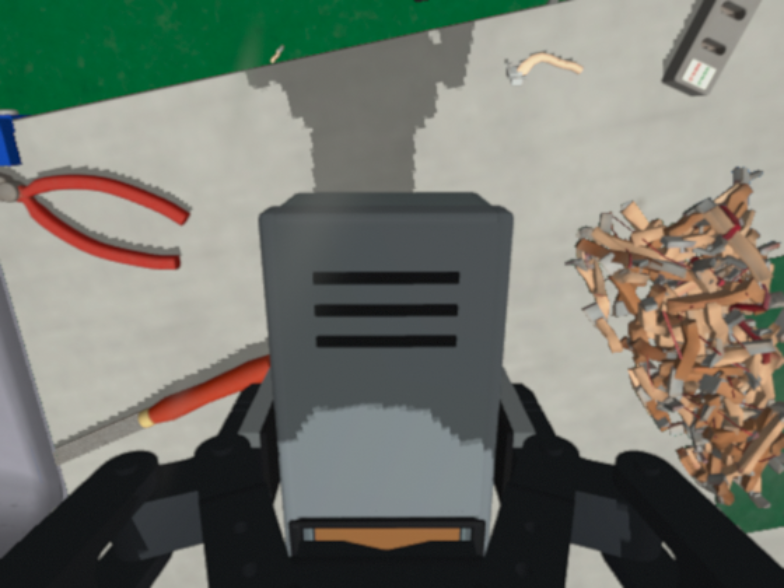

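View pics/p5_scene.png

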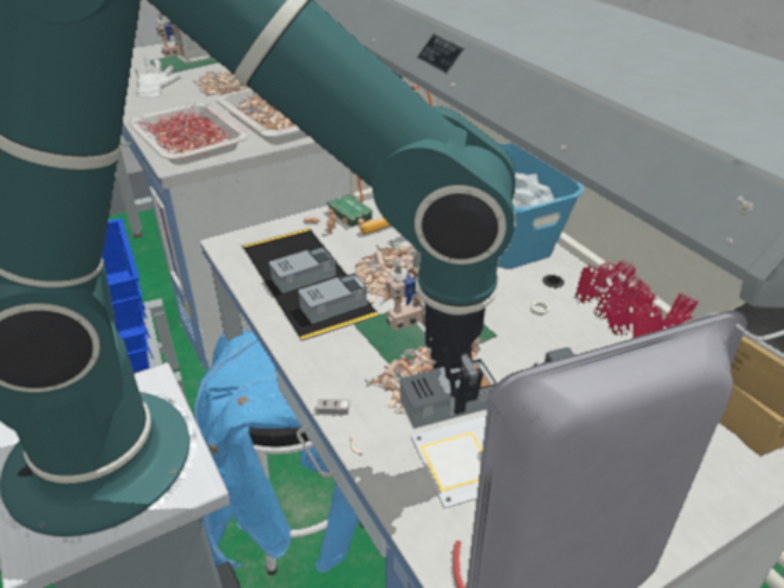

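Emit:
{"fn": "send_rows", "kwargs": {
  "moves": "0.003 0 -0.004 0 0 0 0.03; 0.008 0 -0.01 0 0 0 0.03; 0.014 0.0005 -0.017 0 0 0.2 0.03; 0.02 0.0005 -0.023 0 0 0.3 0.03; 0.023 0.0005 -0.026 0 0 0.3 0.03; 0.024 0.0005 -0.027 0 0 0.3 0.03; 0.024 0.0005 -0.027 0 0 0.3 0.03; 0.024 0.0005 -0.027 0 0 0.3 0.03"
}}

```text
t: 9.52
eef_pos: [465.4, -282.7, 131.0]
orientation: [-1.069, 1.292, 1.07]
contact_force: [-0.4, -0.4, -2.2]
finger_gap: 56.5
```

```bash
python3 w.py p6 wrist scene top
python3 - <<'E'
from h import *
np.set_printoptions(precision=1,suppress=True)
print(proj(cam('scene'),[[605,-309,172],[583,-305,172]])*1.4)
E
```

```text
9.525 [ 465.4 -282.7  131. ] jaw 79.23062624858066 tool x [-0.  0. -1.] 56.46219815524435 [-0.4 -0.4 -2.2] [ 0.1  0.4  0.4  1.9 -0.2  0.8  2.1]
[[552.7 360.1]
 [538.9 363.7]]
```

View pics/p6_wrist.png

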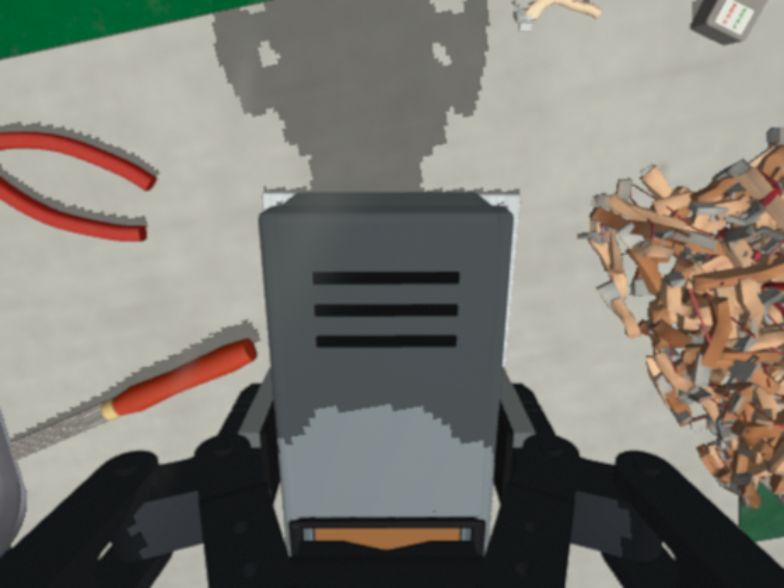

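View pics/p6_scene.png

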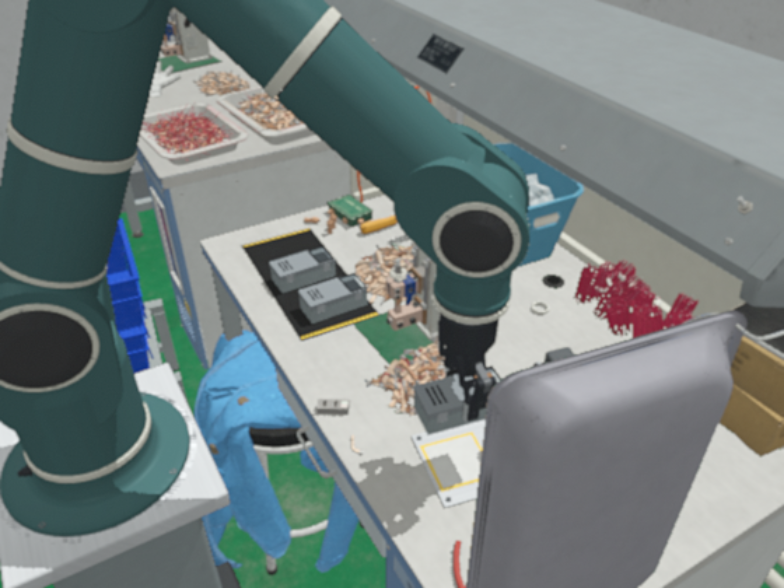

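View pics/p6_top.png

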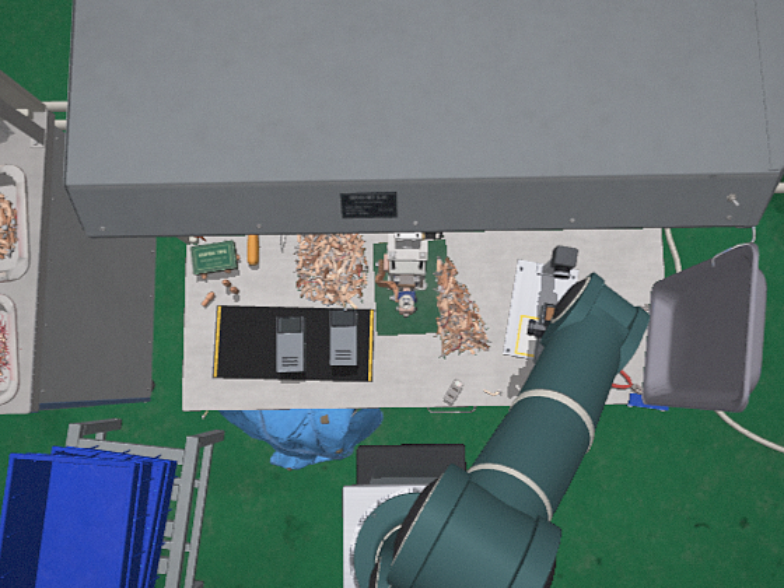

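Run:
```python
from h import *
ctrl.job_done(); s=ctrl.sense(); print(s['t'],s['eef_pos'],s['finger_gap'])
```

```text
the job is handed in; nothing more can be done
the job is handed in; nothing more can be done
```

I handed the job in at about 9.7 s with the arm still holding the rattling case in front of the lens. Handing in reports no verdict.

The leftmost case, which I took as A, was the first I picked up. Lifted about 150 mm and tilted about 28° window-end down, its orange flag appeared in the window. It stayed there after levelling and through the carry. I never touched the other two cases, so I didn't check that they are quiet.

**Last checks before hand-in**
- **Position:** the case centre is about 120 mm before the estimated lens position. That puts the window about 60 mm from the lens, against a limit of 80 mm. The centre is about 141 mm above the worktop.
- **Direction:** the case points within about 1° of the estimated lens axis. The tool reads vertical, so the case should be level.
- **Grip and contact:** the finger opening was 56.5 mm on the 56 mm case, and the force reading was only about 2 N.
- **Pictures:** the wrist view shows the orange flag and the case lined up with the stand's plate. The top and scene views show the other two cases still upright on the mat.

**What I couldn't fully check**
- **Lens position:** I worked it out from the base plate and camera head in the top view, and two estimates agreed within about 2 mm. The head showed up roughly where expected in the scene view, but its front could be 5–8 mm farther back.
- **Hidden view:** I didn't see the window and lens together, because the tote and the arm block that view.
- **After hand-in:** a last state reading was refused.

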